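Hold the hot steamer lid upright on its lifting rod

ROBOT

A 7-joint arm with a two-finger parallel gripper is mounted at the origin on the work surface. World frame = base frame: x ahead of the robot, y to its left, z up, the work surface at z = 0. Lengths are in m, angles in rad, forces in N, time in s.
With the tool pointing down it reaches from about 0.4 to 0.875 m from the base axis. Payload 19.3 kg.
Tool frame: the origin (TCP) lies on the centre line of the jaws, within the pads' length; the fingertips stand 14 mm ahead of it and the grasp point (between the pads) lies 5 mm behind it; y points along the fingers, x is the direction in which the jaws open and shut, and the axes are right-handed (so a half turn about y gives the same grasp; the last joint's range is limited). The gripper opens to 85 mm and grips with 20 to 120 N. Pads are 22 mm wide; open, the fingers measure 114 mm over their backs; the gripper's body (76 mm by 85 mm) begins 54 mm behind the grasp point. The pads swing forward as they close: fully open they stand 13 mm farther back than shut.
Start: joints at [1.087, 0.521, -0.036, 1.599, 0.021, 1.021, -0.113], TCP at [0.251, -0.572, 0.245] pointing down, gripper open.
Joint ranges: [-2.91, 2.91], [-0.3, 2.13], [-1.5, 1.42], [0.17, 2.43], [-1.26, 4.41], [0.16, 1.93], [-2.52, 2.52]. Speed limits (rad/s): [1.89, 1.89, 2.39, 2.39, 3.01, 3.01, 3.01].

INTERFACE

Orientations are given as [roll, pitch, yaw] about the fixed x, y, z axes, in that order (R = Rz(yaw) Ry(pitch) Rx(roll)).
In Python, from workcell import monitor, grab_frame, workorder gives the robot as it stands.
- The arm moves only by the tool drive_tool, never from a script. Its argument "steps" is one flat list of numbers, 5 for each row, row after row: the finger opening in mm, from 0 to 85.4, then the shift along the world's x, y, z in mm, then the turn about the world's z in degrees. In form: [fingers, tx, ty, tz, twist, fingers, tx, ty, tz, twist, ...]. A call has exactly 5 rows; each row shifts and turns the commanded pose from where the row before left it; what a row does not reach is not made up. A row lasts 1/12 s, in which the tool goes at most 41.7 mm and 7.16 degrees, less where a joint would pass 70% of its speed; a pose out of reach is approached as far as the arm can. A call is refused whole if a number of a shift passes 41.7 or a number of a turn 7.16, either way. A call with a gripper value outside its range is refused whole. The fingers move at their own pace and stop on an object; "grip_force" is the grip in N (left out, the last holds). Time passes only in rows, so rows that do not move let the fingers close, or fill a call up. It gives the time, the measured TCP pose, the force and the opening at its end, in the units of the state.
- monitor.observe(): the state, without advancing time (a new reading comes with each control period).
- grab_frame(name): name is "scene" or "top"; returns a dict with "frame" (400x640x3 uint8, red, green, blue), "vertical_fov" (degrees; the focal length in pixels is half the picture's height over the tangent of half this angle, whatever the lens; pixels are square), "cx", "cy" (the principal point, pixels), "xyz" and "orientation" of the camera in the world. Camera axes: x right, y down, z forward; pixel columns grow to the right and rows downward; lengths in m; the calibration is good to about 2 mm. A picture is of the moment at which its call begins. There is no depth.
- workorder.job_done(): hands the job in, once; it reports no verdict.
The state is a dict: "clock": time; "qpos": joint angles; "qd": joint speeds; "joint_efforts": joint torques, N m; "position": TCP position; "tool_rot": TCP orientation; "force": force on the tool from outside, world axes, zero at the start; "moment": the same for the moment, N m; "grip_width": finger opening in m.
Only numpy, scipy, OpenCV 4.12 (cv2) and the standard library are available. Lean on these libraries where they do the work, as an engineer would, in place of code of your own. Each camera call takes 0.05 s, during which the arm holds its last target. There are 200 camera calls.

TASK

The steam-fixing box is hot. Take the lifting rod from its wooden rest by its handle, push its steel end from the side through the ring on the front of the shut lid until about 4 cm stands out beyond the ring, and use it to swing the lid slowly up until it stands upright, where it balances over its hinge and its drips run back into the box. Finish while holding it there on the rod, with the rod still through the ring, so that it falls neither shut nor over backwards; never touch the hot lid or box with the hand, and leave the other things on the table where they are.

Things in the scene. Friction and masses are not known exactly. Their poses are not given: they have to be found in the camera images.
- steamer: the steam-fixing box, fixed to the table (its place and yaw vary): stainless steel box 195 mm deep (its x) by 260 mm wide (its y), rim 100 mm above the table, front (its -x side, with the black control panel) towards the robot; origin under its centre on the table, z up. The aluminium lid on it is hinged along the back rim
- lid (a joint): angle of the lid about its hinge in rad: 0 shut, grows as the front edge rises, 1.57 upright, stop at 2.0 leaning backwards. The aluminium lid (0.3 to 0.6 kg, 264 mm wide, 12 mm thick, reaching 205 mm from the hinge axis) turns almost freely: below 1.57 it falls shut, beyond it falls over backwards; at 1.57 its weight stands exactly over the hinge
- lid_eye (a point): centre of the brass ring on the middle of the lid's front edge: hole 18 mm across, wire 6 mm thick; the hole runs along the box's y. The centre is 228 mm from the hinge axis, 23 mm beyond the lid's front edge, at mid-thickness of the lid, 106 mm above the table while shut. The frame turns with the lid: y along the hinge, -x from the hinge to the ring
- lid_hinge (a point): middle of the lid's hinge axis, 106 mm above the table, 100.5 mm behind the middle of the box; axis along the box's y. The frame turns with the lid like that of the ring
- rod_grip (a point): centre of the lifting rod's wooden handle (120 mm long, 18 mm square), where to grasp it from above, 50 mm above the table on the rest; x points along the rod to its steel end, which points to the left (roughly +y). The steamer stands on that side, so the rod enters the ring towards the steamer's +y. Held there with 40 mm through the ring, the grip is 38 mm clear of the lid's side. Rod: 0.09 kg
- rod_tip (a point): tip of the rod's steel end, 210 mm ahead of the handle's centre: straight round bar 8 mm thick with a rounded end, bare for 138 mm (a 17 mm brass ferrule joins it to the handle)
- rest: the fixed wooden rest of the rod, 235 mm long, 60 mm wide, 55 mm high; its x runs along the rod, its origin is on the table under the handle's centre (to 5 mm). The rod lies level on two 10 mm thick supports, 50 mm behind and 130 mm ahead of that origin, in open-topped notches 9 mm deep: lift it straight up
- block_a: square wooden printing block with turned grip, 70 x 70 x 64 mm high, loose, leave alone; origin under its centre
- block_b: oblong wooden printing block with turned grip, 90 x 55 x 64 mm high, loose, leave alone; origin under its centre
- jar_teal: capped green pigment jar, 56 mm across, 70 mm high, loose, leave alone; origin under its centre
- jar_orange: capped orange pigment jar, 56 mm across, 70 mm high, loose, leave alone; origin under its centre
- brush_cup: clear cup of brushes, 76 mm across, 230 mm high with the brushes, loose, leave alone; origin under its centre
- plate: white plate, 150 mm across, 18 mm high, loose, leave alone; origin under its centre
- roller: hand ink roller lying flat, 190 x 110 x 32 mm, red handle, loose, leave alone; origin between handle and roller

How it is judged:
On the way, in this order (a step that is already met when the one before it is completed fails the run):
1. the rod is lifted off its rest (height (world z) of rod_grip above 0.075 m and contact force between the fingers and rod above 2 N), for 0.2 s.
2. the rod's steel end is through the ring (2 to 7 cm beyond it) while the lid is still shut (value of joint lid below 0.12 rad and y of rod_tip in the frame of lid_eye between 0.02 and 0.07 m and x of rod_tip in the frame of lid_eye between -0.015 and 0.015 m and z of rod_tip in the frame of lid_eye between -0.015 and 0.015 m and angle between the x axis of rod_grip and the y axis of lid_eye, either way round below 0.18 rad), for 0.2 s.
At the end, for the whole second after the job is handed in: The lid is held still and upright (1.57 rad, give or take 0.08) by the rod, which the fingers still grip and which stands 15 to 70 mm through the ring, within 0.18 rad of the ring's axis and its tip within 15 mm of that axis (value of joint lid between 1.49 and 1.65 rad and velocity of joint lid between -0.1 and 0.1 rad/s and contact force between the fingers and rod above 2 N and y of rod_tip in the frame of lid_eye between 0.015 and 0.07 m and x of rod_tip in the frame of lid_eye between -0.015 and 0.015 m and z of rod_tip in the frame of lid_eye between -0.015 and 0.015 m and angle between the x axis of rod_grip and the y axis of lid_eye, either way round below 0.18 rad); the arm keeps its last pose, push and grip.
It fails at once if the hand or arm touches the hot lid or box (contact force between any of the fingers, the arm and steamer above 1 N).
It fails at once if the lid goes over backwards (value of joint lid above 1.85 rad).
It fails at once if the lid is flung up or falls (velocity of joint lid above 1.5 rad/s or velocity of joint lid below -1.5 rad/s).
It fails at once if another thing on the table is displaced by more than 2 cm (distance of any of block_a, block_b, jar_teal, jar_orange, brush_cup, plate, roller from where it was at the start of the episode above 0.02 m).
It also fails if it takes over 61 s, if anything falls off the work surface, if the arm or the gripper's body presses on something with over 40 N, if the wrist force passes 120 N, or if a joint passes its speed limit or range.

## Working session

There is one attempt and no reset: what is moved stays moved. The work goes in short steps, Python scripts to look and compute and a tool call to move; the robot and the scene stay as the last step left them, time stands still between calls to the robot, and variables do not carry over. Pictures are saved under pics/ and viewed, about 8 in all and at most 12, crops included, and the job is handed in when it is done.

Besides the shell and the picture viewer there is one more tool, called after "Call:" as name(argument=value, ...) on one line, values as JSON. drive_tool: Moves the arm, as the interface text tells. Its arguments: {"type":"object","properties":{"steps":{"type":"array"},"grip_force":{"type":"number"}},"required":["steps"]}

```bash
mkdir -p pics; ls; python3 - <<'E'
from workcell import monitor, grab_frame
import cv2
print(monitor.observe())
for n in("scene","top"):
    f=grab_frame(n); cv2.imwrite(f"pics/{n}0.png",f["frame"][:,:,::-1]); print(n,{k:v for k,v in f.items() if k!="frame"})
E
```

```text
pics
{'clock': 0.0, 'qpos': array([ 1.0868105 ,  0.52203059, -0.03634478,  1.59997083,  0.02119054,
        1.02110872, -0.1128647 ]), 'qd': array([ 0.00012828,  0.00103474, -0.00044574, -0.00046617,  0.00088649,
       -0.0005972 ,  0.00091283]), 'joint_efforts': array([-1.07232307e-03, -9.27120137e+01,  1.97946198e+00, -3.69941032e+01,
        1.77650439e-02,  8.01346963e-03, -5.44800173e-05]), 'position': array([ 0.25115417, -0.57197869,  0.24472851]), 'tool_rot': array([-1.57086012e+00,  1.13115674e-03, -1.15707576e+00]), 'force': array([ 0.21601619, -0.16432367,  0.31972038]), 'moment': array([ 0.04603893, -0.01617994,  0.02185085]), 'grip_width': 0.08534655514021501}
scene {'vertical_fov': 55.34555938388705, 'cx': 316.576696989592, 'cy': 196.4579957426473, 'xyz': array([1.33239214, 0.02631244, 0.73185707]), 'orientation': array([-2.25696981e+00,  7.37512945e-04,  1.59959157e+00])}
top {'vertical_fov': 54.387533367177625, 'cx': 317.5307740548488, 'cy': 202.7413372852514, 'xyz': array([0.36037585, 0.03277739, 1.31282136]), 'orientation': array([-3.02280274, -0.00777955, -1.54824951])}
```

View pics/scene0.png

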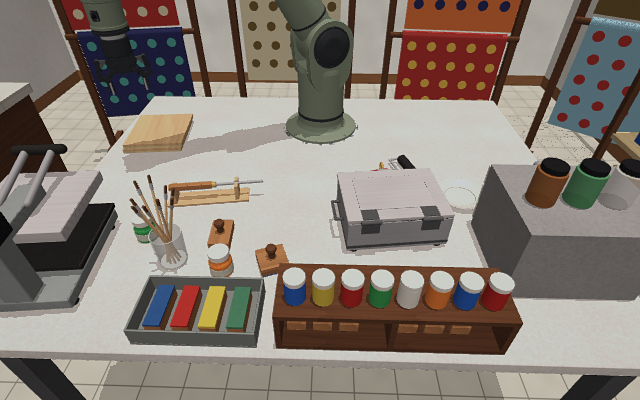

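View pics/top0.png

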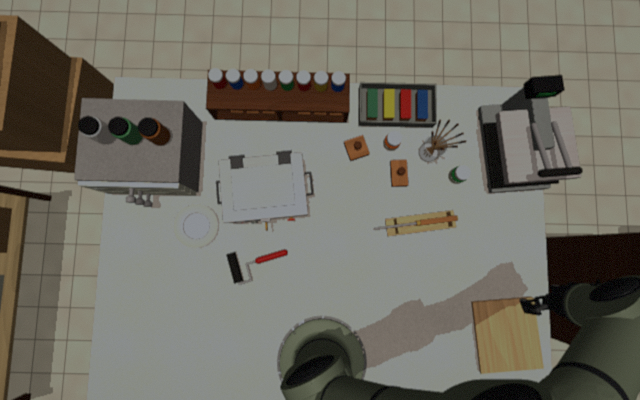

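The top view shows the steamer at about (265,187), with its ring near (267,225). The rod's tip is near (375,229) and its handle near (440,221). I'll enlarge those areas.

```bash
python3 - <<'E'
import cv2,numpy as np
a=cv2.imread("pics/top0.png")
c=cv2.resize(a[140:240,205:325],None,fx=6,fy=6,interpolation=cv2.INTER_CUBIC)
cv2.imwrite("pics/c1.png",c)
d=cv2.resize(a[195:245,365:465],None,fx=8,fy=8,interpolation=cv2.INTER_CUBIC)
e=cv2.imread("pics/scene0.png")
g=cv2.resize(e[170:210,160:270],None,fx=7,fy=5,interpolation=cv2.INTER_CUBIC)
d=np.vstack([d,cv2.copyMakeBorder(g,0,0,0,30,0)]);cv2.imwrite("pics/c2.png",d);print(d.shape)
E
```

```text
(600, 800, 3)
```

View pics/c1.png

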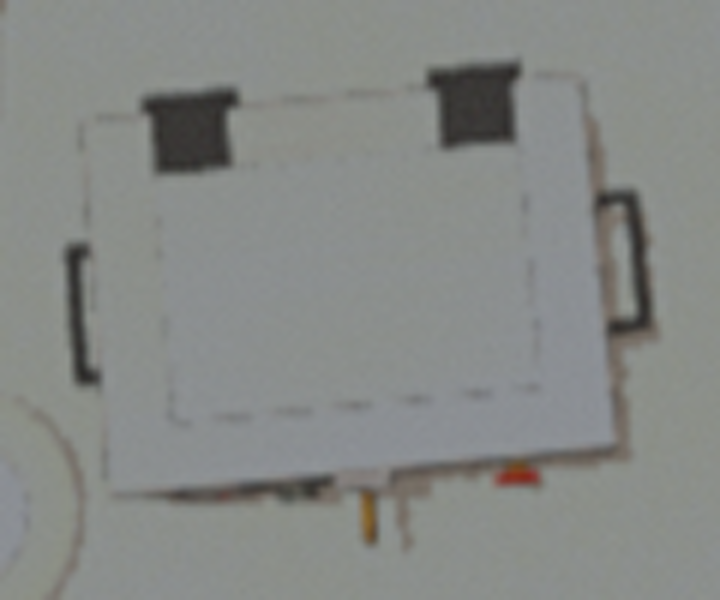

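View pics/c2.png

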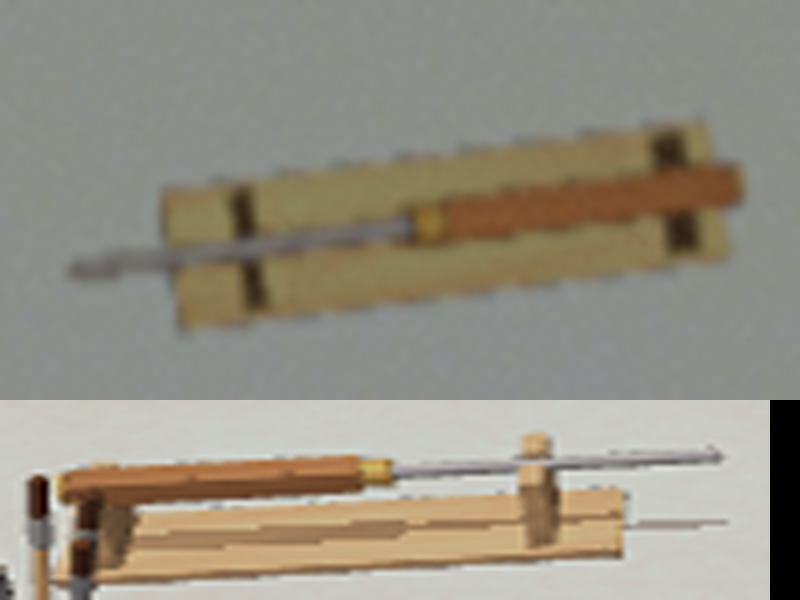

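```bash
cat > h.py <<'E'
import numpy as np
from scipy.spatial.transform import Rotation as Ro
C={"scene":(55.34555938388705,316.576696989592,196.4579957426473,[1.33239214,.02631244,.73185707],[-2.25696981,7.37512945e-04,1.59959157]),
"top":(54.387533367177625,317.5307740548488,202.7413372852514,[.36037585,.03277739,1.31282136],[-3.02280274,-.00777955,-1.54824951])}
def ray(n,u,v):
    f,cx,cy,p,o=C[n]; F=200/np.tan(np.radians(f/2))
    return np.array(p),Ro.from_euler("xyz",o).as_matrix()@[(u-cx)/F,(v-cy)/F,1]
def at(n,u,v,z):
    p,d=ray(n,u,v); return p+d*(z-p[2])/d[2]
def proj(n,P):
    f,cx,cy,p,o=C[n]; F=200/np.tan(np.radians(f/2))
    q=Ro.from_euler("xyz",o).as_matrix().T@(np.array(P)-p); return np.array([cx+F*q[0]/q[2],cy+F*q[1]/q[2]])
E
python3 - <<'E'
from h import *
np.set_printoptions(precision=4,suppress=True)
c1=lambda u,v,z:at("top",205+(u+.5)/6-.5,140+(v+.5)/6-.5,z)
c2=lambda u,v,z:at("top",365+(u+.5)/8-.5,195+(v+.5)/8-.5,z)
BL,BR,FR,FL=[c1(*p,.112) for p in((83,120),(585,77),(615,447),(108,495))]
print(BL,BR,FR,FL); print(np.linalg.norm(BL-BR),np.linalg.norm(FR-FL),np.linalg.norm(BL-FL),np.linalg.norm(BR-FR))
y=(BL-BR)+(FL-FR); yaw=np.arctan2(-y[0],y[1]); 
x=(BL+BR-FL-FR); yaw2=np.arctan2(x[1],x[0]);print("yaw",yaw,yaw2)
ring_tip=c1(370,543,.106); d=np.array([np.cos(yaw),np.sin(yaw),0])
mid=(FR+FL)/2
print("ring from tip",ring_tip+.038*d,"from edge",mid-.023*d)
t=c2(70,271,.05);b=c2(742,185,.05);print("rod",t,b,np.linalg.norm(t-b)); ax=(t-b)/np.linalg.norm(t-b);print("rod yaw",np.arctan2(ax[1],ax[0]),"grip",t-.21*ax,b+.06*ax)
# scene check
s=lambda u,v,z:at("scene",160+(u+.5)/7-.5,170+(v-400+.5)/5-.5,z)
print("scene",s(722,457,.05),s(60,487,.05))
E
```

```text
[0.6331 0.3411 0.112 ] [0.6626 0.079  0.112 ] [0.4678 0.0582 0.112 ] [0.437  0.3179 0.112 ]
0.26376458036653117 0.2615522187877407 0.19749419982405378 0.19590758582805734
yaw 0.11497107903750578 0.11196929946984026
ring from tip [0.4535 0.1877 0.106 ] from edge [0.4295 0.1854 0.112 ]
rod [ 0.4316 -0.1565  0.05  ] [ 0.4729 -0.4305  0.05  ] 0.2771130018728879
rod yaw 1.7205186125138106 grip [ 0.4629 -0.3642  0.05  ] [ 0.464  -0.3712  0.05  ]
scene [ 0.4322 -0.1601  0.05  ] [ 0.4687 -0.4314  0.05  ]
```

Call:
drive_tool(steps=[85, 14, 14, 0, 5, 85, 14, 14, 0, 5, 85, 14, 14, 0, 5, 85, 14, 14, 0, 5, 85, 14, 14, 0, 5], grip_force=120)

```text
clock: 0.52
position: [0.3218, -0.5014, 0.2451]
tool_rot: [-1.571, 0.001, -0.716]
force: [0.3, -0.9, -0.2]
grip_width: 0.0852
```

Call:
drive_tool(steps=[60, 14, 14, 0, 5, 60, 14, 14, 0, 5, 60, 14, 14, 0, 5, 60, 14, 14, 0, 5, 60, 14, 14, 0, 5])

```text
clock: 0.93
position: [0.3917, -0.4314, 0.2451]
tool_rot: [-1.571, 0.0, -0.28]
force: [0.1, -0.3, -0.6]
grip_width: 0.06
```

Call:
drive_tool(steps=[50, 14, 13, -20, 5, 50, 14, 13, -20, 5, 50, 14, 13, -20, 5, 50, 14, 13, -20, 5, 50, 14, 13, -20, 5])

```text
clock: 1.35
position: [0.4617, -0.3665, 0.1442]
tool_rot: [-1.57, 0.0, 0.156]
force: [1.0, -0.4, 0.5]
grip_width: 0.0501
```

Call:
drive_tool(steps=[50, 0, 0, 0, 0, 50, 0, 0, 0, 0, 50, 0, 0, 0, 0, 50, 0, 0, 0, 0, 50, 0, 0, 0, 0])

```text
clock: 1.77
position: [0.4609, -0.3682, 0.1461]
tool_rot: [-1.572, -0.0, 0.15]
force: [0.5, -0.8, 0.2]
grip_width: 0.0502
```

Call:
drive_tool(steps=[50, 0.5, 0, -13, 0, 50, 0.5, 0, -13, 0, 50, 0.5, 0, -13, 0, 50, 0.5, 0, -13, 0, 50, 0.5, 0, -13, 0])

```text
clock: 2.18
position: [0.4635, -0.3671, 0.0786]
tool_rot: [-1.57, 0.001, 0.152]
force: [0.4, -0.8, 0.4]
grip_width: 0.0501
```

Call:
drive_tool(steps=[50, 0, 0, -12, 0, 50, 0, 0, -12, 0, 50, 0, 0, -12, 0, 50, 0, 0, 0, 0, 50, 0, 0, 0, 0])

```text
clock: 2.6
position: [0.4636, -0.367, 0.0436]
tool_rot: [-1.57, 0.001, 0.152]
force: [1.0, -0.3, -0.2]
grip_width: 0.0503
```

```bash
python3 - <<'E'
from workcell import monitor, grab_frame
import cv2
s=monitor.observe();print(s["position"],s["force"])
a=grab_frame("scene")["frame"][:,:,::-1]
b=grab_frame("top")["frame"][:,:,::-1]
import numpy as np
p=cv2.resize(a[130:230,140:280],(700,300),interpolation=cv2.INTER_CUBIC)
q=cv2.resize(b[190:250,360:500],(700,300),interpolation=cv2.INTER_CUBIC)
cv2.imwrite("pics/g1.png",np.vstack([p,q]))
E
```

```text
[ 0.46358052 -0.36698814  0.04363185] [ 1.04308141 -0.31034205 -0.188544  ]
```

View pics/g1.png

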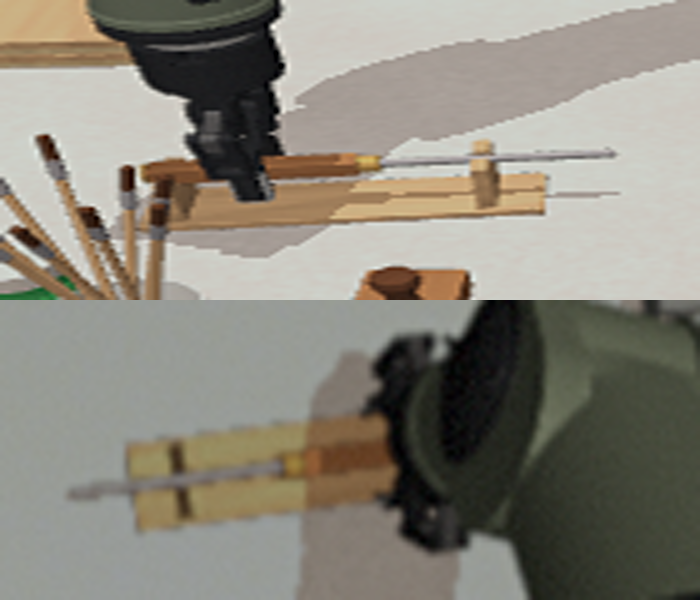

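The fingers straddle the handle, at about (235,170) in the upper crop. I'll close and lift.

Call:
drive_tool(steps=[0, 0, 0, 0, 0, 0, 0, 0, 0, 0, 0, 0, 0, 0, 0, 0, 0, 0, 0, 0, 0, 0, 0, 0, 0], grip_force=120)

```text
clock: 3.12
position: [0.464, -0.3675, 0.0451]
tool_rot: [-1.572, -0.0, 0.152]
force: [-3.1, 2.1, 9.2]
grip_width: 0.0161
```

Call:
drive_tool(steps=[0, 0, 0, 0, 0, 0, 0, 0, 0, 0, 0, 0, 0, 3, 0, 0, 0, 0, 8, 0, 0, 0, 0, 9, 0])

```text
clock: 3.53
position: [0.4636, -0.3671, 0.0648]
tool_rot: [-1.57, 0.0, 0.152]
force: [0.0, 0.1, -0.1]
grip_width: 0.0163
```

Call:
drive_tool(steps=[0, 0, 0, 9, 0, 0, 0, 0, 9, 0, 0, 0, 0, 9, 0, 0, 0, 0, 8, 0, 0, 0, 0, 3, 0])

```text
clock: 3.95
position: [0.4642, -0.3676, 0.1039]
tool_rot: [-1.572, -0.001, 0.152]
force: [0.6, -1.0, -0.1]
grip_width: 0.016
```

Call:
drive_tool(steps=[0, 0, 0, 0, 0, 0, 0, 0, 0, 0, 0, 0, 0, 0, 0, 0, 0, 0, 0, 0, 0, 0, 0, 0, 0])

```text
clock: 4.37
position: [0.4636, -0.3671, 0.1019]
tool_rot: [-1.57, 0.0, 0.152]
force: [0.6, 0.1, -1.7]
grip_width: 0.0159
```

Call:
drive_tool(steps=[0, -0.5, 10, 0, -0.2, 0, -0.5, 21, 0, -0.2, 0, -0.5, 25, 0, -0.2, 0, -0.5, 25, 0, -0.2, 0, -0.5, 25, 0, -0.2])

```text
clock: 4.78
position: [0.4609, -0.2594, 0.1022]
tool_rot: [-1.57, 0.0, 0.134]
force: [1.2, -0.3, -0.7]
grip_width: 0.016
```

Call:
drive_tool(steps=[0, -0.5, 25, 0, -0.2, 0, -0.5, 25, 0, -0.2, 0, -0.5, 25, 0, -0.2, 0, -0.5, 25, 0, -0.2, 0, -0.5, 25, 0, -0.3])

```text
clock: 5.2
position: [0.4583, -0.1344, 0.1023]
tool_rot: [-1.571, 0.0, 0.115]
force: [0.4, 0.7, -0.1]
grip_width: 0.0162
```

Call:
drive_tool(steps=[0, -0.5, 25, 0, 0, 0, -0.5, 22, 0, 0, 0, -0.5, 15, 0, 0, 0, 0, 0, 0, 0, 0, 0, 0, 0, 0])

```text
clock: 5.62
position: [0.457, -0.0732, 0.1023]
tool_rot: [-1.571, 0.0, 0.117]
force: [0.3, -0.8, -0.2]
grip_width: 0.0163
```

Call:
drive_tool(steps=[0, 0, 0, 0, 0, 0, 0, 0, 0, 0, 0, 0, 0, 0, 0, 0, 0, 0, 0, 0, 0, 0, 0, 0, 0])

```text
clock: 6.03
position: [0.4572, -0.0747, 0.1023]
tool_rot: [-1.571, 0.0, 0.114]
force: [-1.1, 0.8, -0.0]
grip_width: 0.0159
```

```bash
python3 - <<'E'
from workcell import monitor, grab_frame
import cv2
s=monitor.observe();print(s["position"],s["tool_rot"],s["force"])
a=grab_frame("scene")["frame"][:,:,::-1]
b=grab_frame("top")["frame"][:,:,::-1]
cv2.imwrite("pics/t2.png",b);cv2.imwrite("pics/s2.png",a)
import numpy as np
p=cv2.resize(a[140:200,270:410],(700,300),interpolation=cv2.INTER_CUBIC)
q=cv2.resize(b[200:260,250:350],(800,480),interpolation=cv2.INTER_CUBIC)[:300]
cv2.imwrite("pics/g2.png",np.vstack([cv2.copyMakeBorder(p,0,0,0,100,0),q]))
E
```

```text
[ 0.45722286 -0.07468885  0.10225042] [-1.57082798e+00  8.13791630e-05  1.14362908e-01] [-1.12950698  0.75358568 -0.02311051]
```

View pics/g2.png

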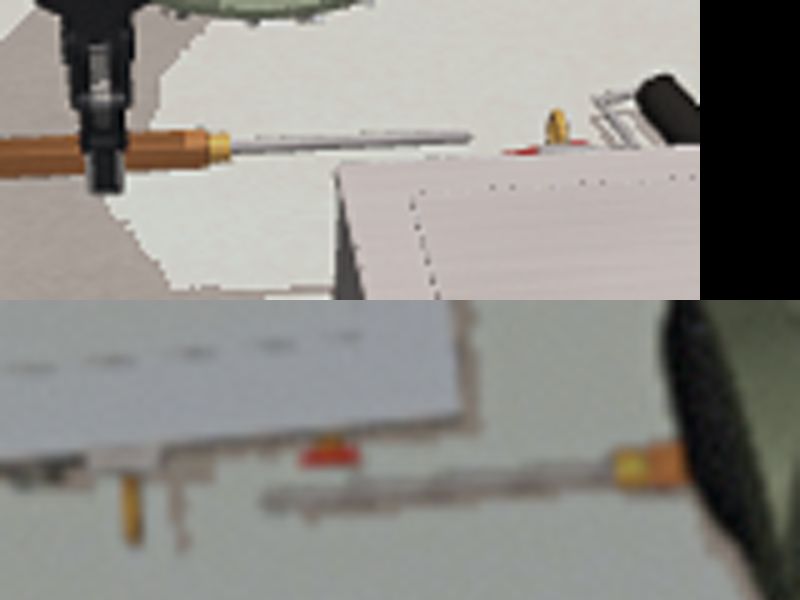

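```bash
cat >> h.py <<'E'
def tri(a,b):
    A=[];B=[]
    for n,(u,v) in(("scene",a),("top",b)):
        p,d=ray(n,u,v); d/=np.linalg.norm(d); M=np.eye(3)-np.outer(d,d); A.append(M);B.append(M@p)
    x=np.linalg.lstsq(np.vstack(A),np.hstack(B),rcond=None)[0]
    return x, [np.linalg.norm(A[i]@x-B[i]) for i in(0,1)]
E
python3 - <<'E'
from h import *
np.set_printoptions(precision=4,suppress=True)
S=lambda u,v:(270+(u+.5)/5-.5,140+(v+.5)/5-.5)
T=lambda u,v:(250+(u+.5)/8-.5,200+(v-300+.5)/8-.5)
print("tip",tri(S(471,138),T(263,500)))
print("ferrule/steel joint",tri(S(231,148),T(612,472)))
r=np.array([.430,.185,.106]);d=np.array([.9936,.1127,0])
iS=lambda p:(p-[269.5,139.5])*5-.5
iT=lambda p:(p-[249.5,199.5])*8-.5+[0,300]
print("ring proj scene c,top,bottom",[iS(proj("scene",r+[0,0,h])) for h in(0,.015,-.015)])
print("ring proj top centre,front,back",[iT(proj("top",r+d*h)) for h in(0,-.015,.015)])
print("expected tip", [.45722-.21*np.sin(.1144),-.0747+.21*np.cos(.1144)])
E
```

```text
tip (array([0.4339, 0.1343, 0.1067]), [np.float64(0.0005047063190662368), np.float64(0.0005047063190663347)])
ferrule/steel joint (array([ 0.4479, -0.0015,  0.107 ]), [np.float64(0.00035614238152290717), np.float64(0.0003561423815228662)])
ring proj scene c,top,bottom [array([558.416 , 136.5623]), array([561.2402, 114.7973]), array([555.6407, 157.9514])]
ring proj top centre,front,back [array([130.526 , 507.1322]), array([133.4241, 545.7657]), array([127.6364, 468.6114])]
expected tip [np.float64(0.43324836751006884), np.float64(0.1339273252375337)]
```

Call:
drive_tool(steps=[0, 1.5, 0, 1, 0, 0, -0.7, 6, 0, 0, 0, -0.7, 6, 0, 0, 0, -0.7, 6, 0, 0, 0, -0.7, 6, 0, 0])

```text
clock: 6.55
position: [0.4558, -0.0493, 0.1033]
tool_rot: [-1.571, 0.0, 0.116]
force: [-0.2, -0.3, -0.7]
grip_width: 0.0158
```

Call:
drive_tool(steps=[0, -0.6, 5, 0, 0, 0, -0.6, 5, 0, 0, 0, -0.6, 5, 0, 0, 0, -0.5, 4, 0, 0, 0, -0.3, 3, 0, 0])

```text
clock: 6.97
position: [0.4533, -0.0277, 0.1033]
tool_rot: [-1.571, 0.0, 0.116]
force: [-0.2, -0.5, -1.2]
grip_width: 0.0161
```

Call:
drive_tool(steps=[0, -0.4, 4, 0, 0, 0, -0.4, 4, 0, 0, 0, -0.4, 4, 0, 0, 0, -0.3, 3, 0, 0, 0, 0, 0, 0, 0])

```text
clock: 7.38
position: [0.4518, -0.0126, 0.1033]
tool_rot: [-1.571, -0.0, 0.116]
force: [0.5, -0.3, -1.4]
grip_width: 0.0156
```

```bash
python3 - <<'E'
from workcell import monitor, grab_frame
import cv2
s=monitor.observe();print(s["position"],s["tool_rot"],s["force"],s["moment"])
a=grab_frame("scene")["frame"][:,:,::-1]
b=grab_frame("top")["frame"][:,:,::-1]
import numpy as np
p=cv2.resize(a[140:200,270:410],(700,300),interpolation=cv2.INTER_CUBIC)
q=cv2.resize(b[200:260,250:350],(800,480),interpolation=cv2.INTER_CUBIC)[:300]
cv2.imwrite("pics/g3.png",np.vstack([cv2.copyMakeBorder(p,0,0,0,100,0),q]))
E
```

```text
[ 0.45183912 -0.01259484  0.1033018 ] [-1.57060864e+00 -4.09541998e-06  1.15993358e-01] [ 0.51230347 -0.28267473 -1.38800108] [-0.06511429 -0.03332398  0.02961276]
```

View pics/g3.png

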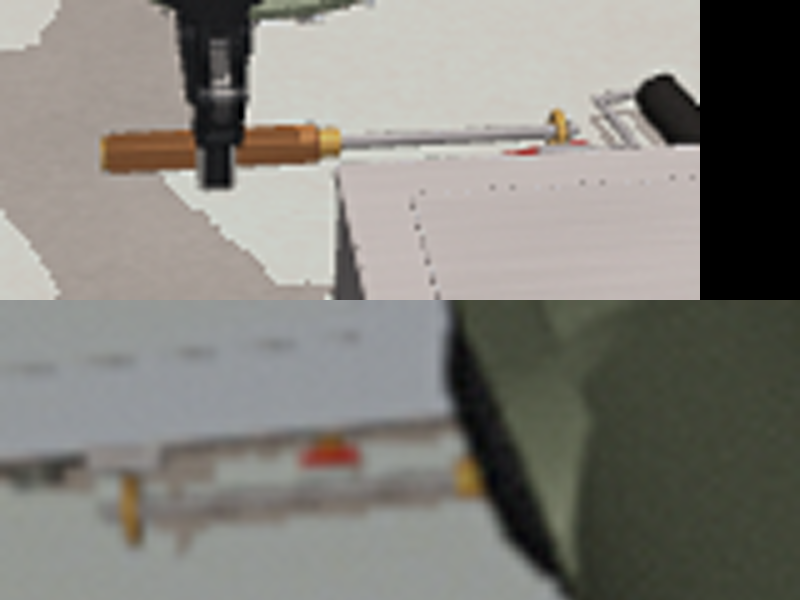

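Call:
drive_tool(steps=[0, -0.4, 4, 0, 0, 0, -0.6, 5, 0, 0, 0, -0.6, 5, 0, 0, 0, -0.6, 5, 0, 0, 0, -0.6, 5, 0, 0])

```text
clock: 7.9
position: [0.449, 0.0114, 0.1033]
tool_rot: [-1.571, 0.0, 0.116]
force: [0.4, 0.1, -1.4]
grip_width: 0.016
```

Call:
drive_tool(steps=[0, -0.4, 4, 0, 0, 0, -0.3, 3, 0, 0, 0, 0, 0, 0, 0, 0, 0, 0, 0, 0, 0, 0, 0, 0, 0])

```text
clock: 8.32
position: [0.4484, 0.0176, 0.1033]
tool_rot: [-1.571, 0.0, 0.115]
force: [-0.6, 0.3, -0.4]
grip_width: 0.016
```

```bash
python3 - <<'E'
from workcell import monitor
import numpy as np
from scipy.integrate import cumulative_trapezoid as ct
s=monitor.observe();print(s["position"],s["tool_rot"],s["force"])
n=70; w=np.minimum(1,np.minimum((np.arange(n)+1)/6,(n-np.arange(n))/12)); th=np.r_[0,np.cumsum(w)/w.sum()]*np.pi/2
d=np.array([.9936,.1127]); f=228*(1-np.cos(th))
P=np.round(np.c_[f*d[0],f*d[1],228*np.sin(th)],0); P[:,1]=np.round(f*d[1],0)
D=np.diff(P,axis=0).astype(int)
for k in range(0,n,5): print(round(th[k+5],3),",".join("0,%d,%d,%d,0"%tuple(r) for r in D[k:k+5]),P[k+5])
E
```

```text
[0.44838949 0.01755262 0.10327749] [-1.57090565e+00  6.28080577e-05  1.15103381e-01] [-0.56737682  0.33755951 -0.36421001]
0.063 0,0,0,1,0,0,0,0,2,0,0,0,0,3,0,0,0,0,4,0,0,0,0,4,0 [ 0.  0. 14.]
0.19 0,1,0,6,0,0,0,0,6,0,0,1,0,6,0,0,1,0,5,0,0,1,0,6,0 [ 4.  0. 43.]
0.317 0,1,1,6,0,0,2,0,5,0,0,1,0,6,0,0,2,0,5,0,0,1,0,6,0 [11.  1. 71.]
0.443 0,2,0,5,0,0,2,1,6,0,0,2,0,5,0,0,3,0,6,0,0,2,0,5,0 [22.  2. 98.]
0.57 0,2,1,5,0,0,3,0,5,0,0,3,0,5,0,0,3,1,5,0,0,3,0,5,0 [ 36.   4. 123.]
0.697 0,3,0,5,0,0,3,1,5,0,0,4,0,4,0,0,3,1,5,0,0,4,0,4,0 [ 53.   6. 146.]
0.823 0,4,0,5,0,0,3,1,4,0,0,4,0,4,0,0,4,1,4,0,0,5,0,4,0 [ 73.   8. 167.]
0.95 0,4,1,4,0,0,4,0,4,0,0,5,1,4,0,0,4,0,3,0,0,5,1,3,0 [ 95.  11. 185.]
1.077 0,4,0,4,0,0,5,1,3,0,0,5,0,3,0,0,5,1,3,0,0,5,1,3,0 [119.  14. 201.]
1.203 0,5,0,2,0,0,5,1,3,0,0,6,0,2,0,0,5,1,3,0,0,5,0,2,0 [145.  16. 213.]
1.33 0,6,1,2,0,0,5,1,2,0,0,5,0,1,0,0,6,1,2,0,0,6,1,1,0 [173.  20. 221.]
1.455 0,5,0,2,0,0,6,1,1,0,0,5,0,1,0,0,6,1,1,0,0,5,1,0,0 [200.  23. 226.]
1.539 0,5,0,1,0,0,4,1,0,0,0,4,0,1,0,0,3,1,0,0,0,3,0,0,0 [219.  25. 228.]
1.571 0,3,0,0,0,0,2,0,0,0,0,1,1,0,0,0,1,0,0,0,0,1,0,0,0 [227.  26. 228.]
```

Call:
drive_tool(steps=[0, 0, 0, 1, 0, 0, 0, 0, 2, 0, 0, 0, 0, 3, 0, 0, 0, 0, 4, 0, 0, 0, 0, 4, 0])

```text
clock: 8.73
position: [0.4484, 0.0176, 0.1177]
tool_rot: [-1.571, -0.0, 0.115]
force: [0.2, 0.3, -2.6]
grip_width: 0.016
```

Call:
drive_tool(steps=[0, 1, 0, 6, 0, 0, 0, 0, 6, 0, 0, 1, 0, 6, 0, 0, 1, 0, 5, 0, 0, 1, 0, 6, 0])

```text
clock: 9.15
position: [0.4524, 0.0178, 0.1469]
tool_rot: [-1.571, -0.0, 0.115]
force: [0.4, 1.0, -3.1]
grip_width: 0.0164
```

Call:
drive_tool(steps=[0, 1, 1, 6, 0, 0, 2, 0, 5, 0, 0, 1, 0, 6, 0, 0, 2, 0, 5, 0, 0, 1, 0, 6, 0])

```text
clock: 9.57
position: [0.4596, 0.0188, 0.1747]
tool_rot: [-1.571, 0.0, 0.115]
force: [-0.3, 0.2, -2.9]
grip_width: 0.0164
```

```bash
python3 - <<'E'
from workcell import monitor, grab_frame
import cv2
s=monitor.observe();print(s["position"],s["tool_rot"],s["force"],s["moment"])
a=grab_frame("scene")["frame"][:,:,::-1]
cv2.imwrite("pics/g4.png",cv2.resize(a[90:250,250:470],(770,560),interpolation=cv2.INTER_CUBIC))
E
```

```text
[0.4595898  0.01878235 0.17474876] [-1.57072246e+00  6.73126049e-05  1.15305403e-01] [-0.26073292  0.18490652 -2.88948269] [-0.40550197 -0.1591021  -0.10130927]
```

View pics/g4.png

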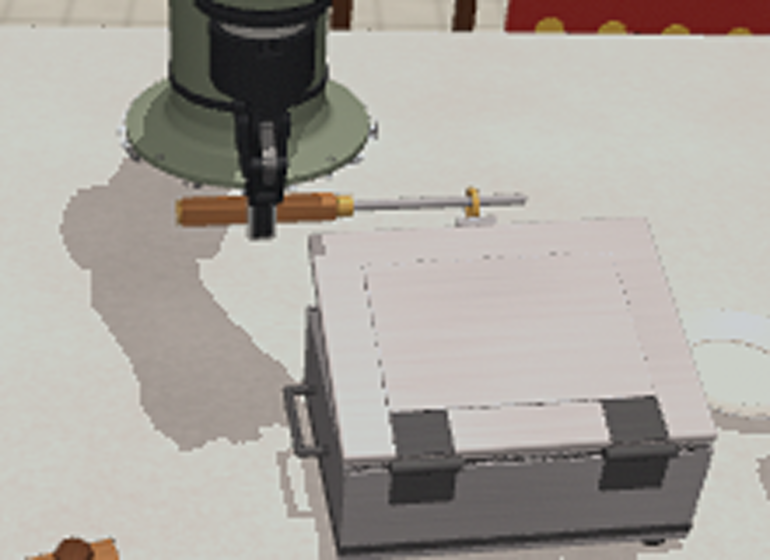

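The lid is lifting on the rod. The ring is at (473,202), the tip at (525,199), and the rod is still straight. Continuing the arc.

Call:
drive_tool(steps=[0, 2, 0, 5, 0, 0, 2, 1, 6, 0, 0, 2, 0, 5, 0, 0, 3, 0, 6, 0, 0, 2, 0, 5, 0])

```text
clock: 10.03
position: [0.4708, 0.0199, 0.202]
tool_rot: [-1.571, -0.0, 0.115]
force: [-0.4, 2.0, -3.2]
grip_width: 0.0163
```

Call:
drive_tool(steps=[0, 2, 1, 5, 0, 0, 3, 0, 5, 0, 0, 3, 0, 5, 0, 0, 3, 1, 5, 0, 0, 3, 0, 5, 0])

```text
clock: 10.45
position: [0.4847, 0.0219, 0.2268]
tool_rot: [-1.571, 0.0, 0.115]
force: [0.1, 0.6, -3.1]
grip_width: 0.0157
```

Call:
drive_tool(steps=[0, 3, 0, 5, 0, 0, 3, 1, 5, 0, 0, 4, 0, 4, 0, 0, 3, 1, 5, 0, 0, 4, 0, 4, 0])

```text
clock: 10.87
position: [0.5017, 0.024, 0.2498]
tool_rot: [-1.571, -0.0, 0.116]
force: [-1.7, 0.4, -2.0]
grip_width: 0.0165
```

Call:
drive_tool(steps=[0, 4, 0, 5, 0, 0, 3, 1, 4, 0, 0, 4, 0, 4, 0, 0, 4, 1, 4, 0, 0, 5, 0, 4, 0])

```text
clock: 11.28
position: [0.5217, 0.0259, 0.2707]
tool_rot: [-1.571, 0.0, 0.115]
force: [-1.2, 1.3, -2.0]
grip_width: 0.0162
```

Call:
drive_tool(steps=[0, 4, 1, 4, 0, 0, 4, 0, 4, 0, 0, 5, 1, 4, 0, 0, 4, 0, 3, 0, 0, 5, 1, 3, 0])

```text
clock: 11.7
position: [0.5438, 0.0287, 0.2887]
tool_rot: [-1.571, 0.0, 0.115]
force: [-1.6, -1.7, -1.4]
grip_width: 0.0163
```

Call:
drive_tool(steps=[0, 4, 0, 4, 0, 0, 5, 1, 3, 0, 0, 5, 0, 3, 0, 0, 5, 1, 3, 0, 0, 5, 1, 3, 0])

```text
clock: 12.12
position: [0.5679, 0.0317, 0.3046]
tool_rot: [-1.571, 0.0, 0.115]
force: [-1.2, 0.4, -1.7]
grip_width: 0.0158
```

```bash
python3 - <<'E'
from workcell import monitor, grab_frame
import cv2
s=monitor.observe();print(s["position"],s["tool_rot"],s["force"],s["moment"],s["qpos"])
a=grab_frame("scene")["frame"][:,:,::-1]
cv2.imwrite("pics/g5.png",cv2.resize(a[70:250,250:470],(770,560),interpolation=cv2.INTER_CUBIC))
E
```

```text
[0.56789811 0.03172581 0.30455061] [-1.57088243e+00  6.82896868e-05  1.15138496e-01] [-1.21917485  0.43014376 -1.66370728] [-0.25352881  0.12011041  0.16623674] [ 0.13053884  0.39531912 -0.39614528  1.66459744  0.16633483  1.11510728
 -0.19646182]
```

View pics/g5.png

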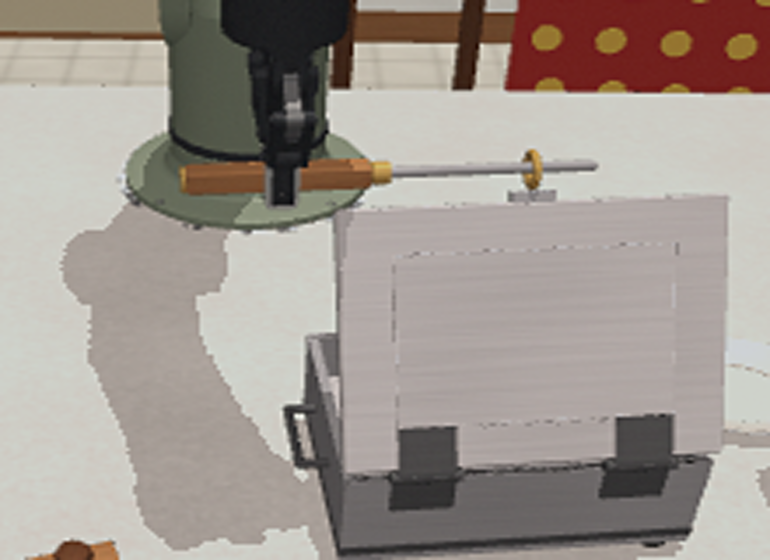

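The ring is at (533,168) and the tip at (597,165), so the rod is still well through. Now the last part of the arc.

Call:
drive_tool(steps=[0, 5, 0, 2, 0, 0, 5, 1, 3, 0, 0, 6, 0, 2, 0, 0, 5, 1, 3, 0, 0, 5, 0, 2, 0])

```text
clock: 12.58
position: [0.594, 0.0339, 0.3166]
tool_rot: [-1.571, -0.0, 0.115]
force: [-1.4, 0.2, -1.8]
grip_width: 0.0157
```

Call:
drive_tool(steps=[0, 6, 1, 2, 0, 0, 5, 1, 2, 0, 0, 5, 0, 1, 0, 0, 6, 1, 2, 0, 0, 6, 1, 1, 0])

```text
clock: 13.0
position: [0.622, 0.0378, 0.3245]
tool_rot: [-1.571, -0.0, 0.115]
force: [-0.3, -0.5, 0.3]
grip_width: 0.0163
```

Call:
drive_tool(steps=[0, 5, 0, 2, 0, 0, 6, 1, 1, 0, 0, 5, 0, 1, 0, 0, 6, 1, 1, 0, 0, 5, 1, 0, 0])

```text
clock: 13.42
position: [0.6491, 0.0408, 0.3294]
tool_rot: [-1.571, -0.0, 0.115]
force: [-0.2, -0.9, -1.2]
grip_width: 0.0161
```

Call:
drive_tool(steps=[0, 5, 0, 1, 0, 0, 4, 1, 0, 0, 0, 4, 0, 1, 0, 0, 3, 1, 0, 0, 0, 3, 0, 0, 0])

```text
clock: 13.83
position: [0.6677, 0.043, 0.3313]
tool_rot: [-1.571, -0.0, 0.115]
force: [-0.2, 0.3, -0.7]
grip_width: 0.016
```

Call:
drive_tool(steps=[0, 3, 0, 0, 0, 0, 2, 0, 0, 0, 0, 1, 1, 0, 0, 0, 1, 0, 0, 0, 0, 1, 0, 0, 0])

```text
clock: 14.25
position: [0.6754, 0.0438, 0.3313]
tool_rot: [-1.571, 0.0, 0.115]
force: [-0.8, 0.6, -0.2]
grip_width: 0.0162
```

Call:
drive_tool(steps=[0, 0, 0, 0, 0, 0, 0, 0, 0, 0, 0, 0, 0, 0, 0, 0, 0, 0, 0, 0, 0, 0, 0, 0, 0])

```text
clock: 14.67
position: [0.6753, 0.0437, 0.3313]
tool_rot: [-1.571, 0.0, 0.115]
force: [-0.2, 0.2, -1.6]
grip_width: 0.0163
```

```bash
python3 - <<'E'
from workcell import monitor, grab_frame
import cv2,numpy as np
s=monitor.observe();print(s["position"],s["tool_rot"],s["force"],s["moment"])
a=grab_frame("scene")["frame"][:,:,::-1];b=grab_frame("top")["frame"][:,:,::-1]
p=cv2.resize(a[90:230,290:490],(800,560),interpolation=cv2.INTER_CUBIC)
cv2.imwrite("pics/g6.png",p)
cv2.imwrite("pics/g7.png",cv2.resize(b[110:210,210:330],(720,600),interpolation=cv2.INTER_CUBIC))
E
```

```text
[0.67532724 0.04372331 0.33133201] [-1.57083678e+00  2.81610562e-05  1.15339188e-01] [-0.20644703  0.24738184 -1.59295933] [-0.01944515  0.03298599 -0.01399657]
```

View pics/g6.png

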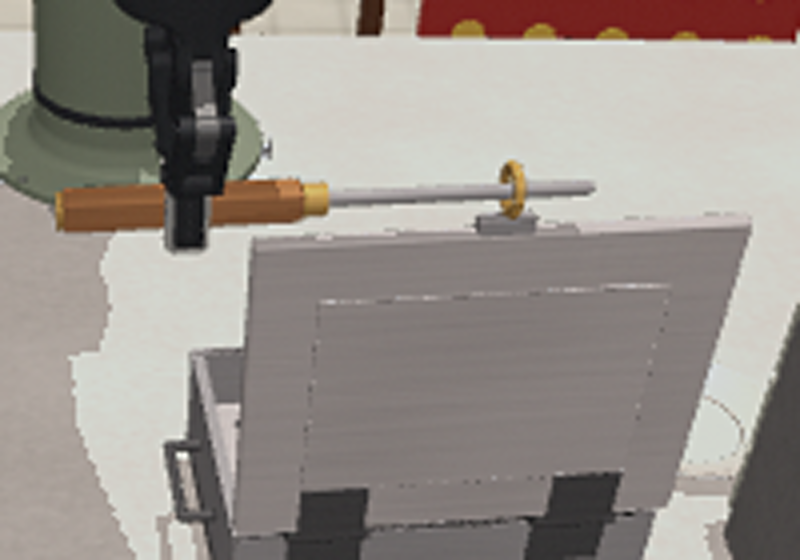

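View pics/g7.png

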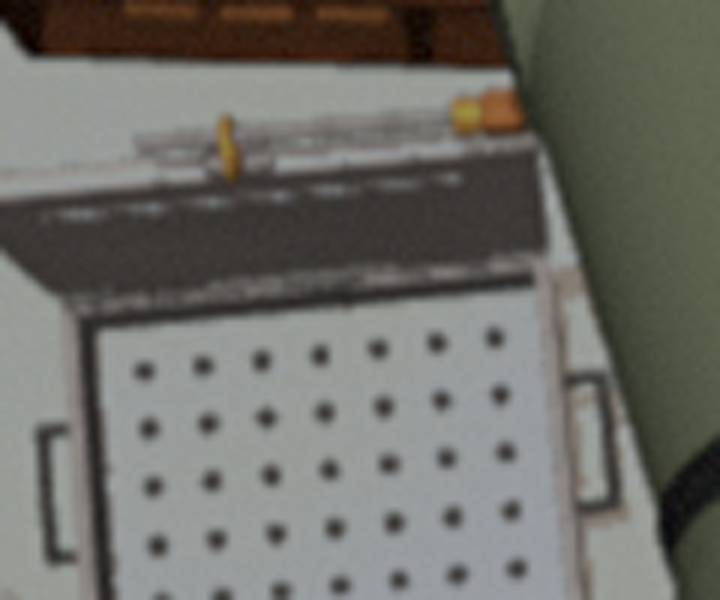

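```bash
python3 - <<'E'
from h import *
np.set_printoptions(precision=1,suppress=True)
r0=np.array([.430,.185,.106]);d=np.array([.9936,.1127,0]);u=np.array([-.1127,.9936,0]);h=r0+.228*d;z=np.array([0,0,1])
iS=lambda p:(p-[289.5,89.5])*4-.5
iT=lambda p:(p-[209.5,109.5])*6-.5
for t in(1.49,1.53,1.57,1.61,1.65):
    e=-d*np.cos(t)+z*np.sin(t); n=d*np.sin(t)+z*np.cos(t)   # n: lid's upper face
    c=h+.228*e
    print(t,"S ring",iS(proj("scene",c)),"outer corners",iS(proj("scene",h+.205*e+.006*n-.132*u)),iS(proj("scene",h+.205*e+.006*n+.132*u)),
     "T ring in/out",iT(proj("top",c-.015*n)),iT(proj("top",c+.015*n)), "T inner cornR",iT(proj("top",h+.205*e-.006*n-.132*u)))
p=np.array([.6753,.0437,.337]);a=np.array([-np.sin(.1153),np.cos(.1153),0])
c=h+.228*z; 
print("through mm",(p+.21*a-c)@u*1e3,"rod minus hinge along d mm",((p+a*((c-p)@u)/(a@u))-c)@d*1e3, "tip pred",iS(proj("scene",p+.21*a)))
E
```

```text
1.49 S ring [501.3 178.6] outer corners [247.1 235.7] [744.6 212.7] T ring in/out [238.8 212.6] [233.  143.6] T inner cornR [544.5 176.3]
1.53 S ring [506.5 186.7] outer corners [249.6 243.8] [751.1 220.5] T ring in/out [236.9 191.4] [231.5 123.1] T inner cornR [542.8 157.9]
1.57 S ring [511.7 195.6] outer corners [252.1 252.7] [757.5 229. ] T ring in/out [235.1 170.3] [230.2 102.9] T inner cornR [541.2 139.6]
1.61 S ring [516.9 205.2] outer corners [254.6 262.2] [763.9 238.1] T ring in/out [233.4 149.5] [229.1  83.1] T inner cornR [539.7 121.6]
1.65 S ring [522.  215.7] outer corners [257.1 272.4] [770.2 247.9] T ring in/out [231.9 128.9] [228.1  63.7] T inner cornR [538.1 103.9]
through mm 41.95236296717879 rod minus hinge along d mm -0.5772990812637264 tip pred [593.6 186.3]
```

Both views put the lid at about 1.545 rad, resting on the rod at the back of the hole's slack. I'll nudge it 4 mm to centre it.

Call:
drive_tool(steps=[0, 1, 0, 0, 0, 0, 1, 0, 0, 0, 0, 1, 0.4, 0, 0, 0, 0.5, 0, 0, 0, 0, 0.5, 0, 0, 0])

```text
clock: 15.18
position: [0.6795, 0.0442, 0.3312]
tool_rot: [-1.571, 0.0, 0.115]
force: [0.1, 0.1, -1.4]
grip_width: 0.0159
```

Call:
drive_tool(steps=[0, 0, 0, 0, 0, 0, 0, 0, 0, 0, 0, 0, 0, 0, 0, 0, 0, 0, 0, 0, 0, 0, 0, 0, 0])

```text
clock: 15.6
position: [0.6794, 0.0442, 0.3313]
tool_rot: [-1.571, -0.0, 0.115]
force: [0.5, -1.0, -0.7]
grip_width: 0.0165
```

Call:
drive_tool(steps=[0, 0, 0, 0, 0, 0, 0, 0, 0, 0, 0, 0, 0, 0, 0, 0, 0, 0, 0, 0, 0, 0, 0, 0, 0])

```text
clock: 16.02
position: [0.6794, 0.0441, 0.3312]
tool_rot: [-1.571, 0.0, 0.115]
force: [0.3, 0.2, -0.7]
grip_width: 0.0161
```

```bash
python3 - <<'E'
from workcell import monitor, grab_frame
import cv2,numpy as np
s=monitor.observe();print(s["position"],s["tool_rot"],s["force"],s["grip_width"])
b=grab_frame("top")["frame"][:,:,::-1]; a=grab_frame("scene")["frame"][:,:,::-1]
p=cv2.resize(a[120:160,330:490],(800,200),interpolation=cv2.INTER_CUBIC)
q=cv2.resize(b[110:175,210:310],(600,390),interpolation=cv2.INTER_CUBIC)
cv2.imwrite("pics/g8.png",np.vstack([p,cv2.copyMakeBorder(q,0,0,0,200,0)]))
# ring yellow pixels in top view, crop coords as before
c=cv2.cvtColor(cv2.imread("pics/g7.png"),cv2.COLOR_BGR2HSV)
c2=cv2.cvtColor(cv2.resize(b[110:210,210:330],(720,600),interpolation=cv2.INTER_CUBIC),cv2.COLOR_BGR2HSV)
for h in(c,c2):
    m=cv2.inRange(h[:250,180:280],(12,110,60),(35,255,255)); y,x=np.nonzero(m); print(y.min(),y.max(),x.mean()+180)
E
```

```text
[0.67936835 0.04413175 0.33124923] [-1.57077836e+00  9.90246860e-05  1.15277801e-01] [ 0.34372911  0.22992976 -0.68847206] 0.016085781677089083
0 181 232.5466609589041
0 171 232.23348956114188
```

View pics/g8.png

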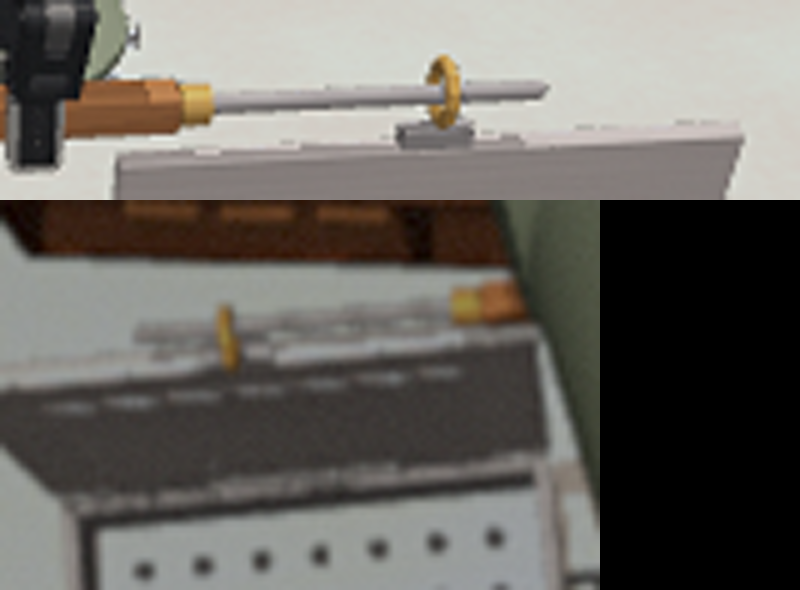

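The ring's lower end moved from row 181 to row 171, which the model puts at about 1.57 rad. The rod is well through, with its tip at (545,88) in the upper crop. Handing in.

```bash
python3 -c "
from workcell import workorder; print(workorder.job_done())"
```

```text
the job is handed in; nothing more can be done
None
```

I handed the job in at about 16 s with the lid standing upright and held on the rod. The hand-in gave no verdict.

**What I did:** I took the rod by its handle with a 120 N grip and lifted it off the rest. I pushed it about 42 mm through the ring, working from the calculated tip position. Then I swung the lid up in a slow arc at about 0.3 rad/s and nudged the rod 4 mm further at the end.

**Last checks:**
- **Lid angle:** before the nudge I read 1.52 to 1.56 rad from the two camera views, about 1.545. After it, the top view gave about 1.57. I took no matching number from the scene view after the nudge.
- **Rod:** it was still visibly through the ring, held at an opening of 16 mm. The handle is 18 mm square, so that reading doesn't match exactly. The rod is 0.002 rad from my estimate of the ring's axis.
- **Forces and contact:** the tool force was about 1 N when I handed in. It never passed about 3.5 N while the lid was being lifted, and the pictures show no sign of the hand touching the lid or box.
- **Not measured:** I didn't re-measure the other things on the table. The arm's path kept clear of them.

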